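# Rack the motors, sweep up the drive scrap and hang up the brush

### The job

Clear up after a drive teardown: first save the spindle motors by standing each fully home in its own pocket of the rack, the shortest in the left-hand pocket (seen from the robot), then the middle one in the middle pocket, then the tallest in the right-hand pocket; if one is missing, leave its pocket empty. Then take the bench brush by its bow handle and sweep every scrap heat sink and ceramic magnet into the scrap tray through its open side, touching the scrap only with the brush, never with the robot itself. Last, hang the brush by its handle bar across both prongs of the hook stand and let go, leaving the other things on the cabinet where they are.

Things in the scene. Friction and masses are not known exactly. Their poses are not given: they have to be found in the camera images.
- brush: bench brush standing on its bristles, 220 g: block 46 (x) x 130 (y) x 32 mm high, black bristles under wood, with a square wooden bow handle. Its grip bar runs along y, 16 mm wide, 128 mm long, 92 to 112 mm above the underside, on a 12 mm leg at each end (gap under the bar 104 mm wide, 60 mm high). Origin: centre of underside. Same either way round.
- hook: fixed two-prong hook stand. Origin at table height, z up. 10 mm round prongs at y = -32 and +32 mm point to -x, tops 205 mm up, level from x = 65 to -45 mm, ends turned up to 220 mm at x = -62 mm. Post and 84 mm wide cross-piece (to 208 mm) at x = 62 to 88 mm; base plate 10 mm thick, x -55 to 95, y +-50 mm. A handle bar hung on it lies across both prongs, along y.
- tray: fixed scrap tray on the table: a thin metal floor sheet flush with the table, 200 mm deep (x) by 300 mm wide (y) inside, with walls 35 mm high and 4 mm thick on three sides. The open side is at x = -100 mm, the back wall at x = +100 mm. Origin: centre of the floor; +x points from the mouth inwards.
- sink1: black anodised finned heat sink, scrap to be swept: 62 x 46 x 28 mm, 90 g; origin at the centre of its underside, x along its 62 mm side; may be absent
- sink2: black anodised finned heat sink, scrap to be swept: 62 x 46 x 28 mm, 90 g; origin at the centre of its underside, x along its 62 mm side; may be absent
- magnet1: dark grey ceramic drive-motor magnet, scrap to be swept: a block 60 x 36 x 18 mm, 140 g; origin at the centre of its underside, x along its 60 mm side; may be absent
- magnet2: dark grey ceramic drive-motor magnet, scrap to be swept: a block 60 x 36 x 18 mm, 140 g; origin at the centre of its underside, x along its 60 mm side; may be absent
- diskette1: teal 3.5-inch diskette lying flat, 90 x 94 x 4 mm. Not part of the job: leave it where it is.
- diskette2: another teal diskette like it. Not part of the job: leave it where it is.
- motor_short: the shortest of three plain aluminium spindle motors of different heights, to be kept: an upright cylinder 44 mm across and 64 mm tall with a dark band and a 12 mm shaft stub 10 mm high on top; origin at the centre of its underside; may be absent
- motor_middle: the middle one of three plain aluminium spindle motors of different heights, to be kept: an upright cylinder 44 mm across and 84 mm tall with a dark band and a 12 mm shaft stub 10 mm high on top; origin at the centre of its underside; may be absent
- motor_tall: the tallest of three plain aluminium spindle motors of different heights, to be kept: an upright cylinder 44 mm across and 104 mm tall with a dark band and a 12 mm shaft stub 10 mm high on top; origin at the centre of its underside; may be absent
- rack: fixed grey motor rack, a block 70 (x) x 230 (y) x 25 mm high with three round blind pockets in a row along y; origin at the centre of its underside
- rack_hole0 (a point): centre of the mouth of the left-hand (+y) pocket of the rack as seen from the robot (25 mm above the table): 48 mm across, 15 mm deep, so that its floor is 10 mm above the table
- rack_hole1 (a point): centre of the mouth of the middle pocket of the rack as seen from the robot (25 mm above the table): 48 mm across, 15 mm deep, so that its floor is 10 mm above the table
- rack_hole2 (a point): centre of the mouth of the right-hand (-y) pocket of the rack as seen from the robot (25 mm above the table): 48 mm across, 15 mm deep, so that its floor is 10 mm above the table
- driver: screwdriver lying on the table. Not part of the job: leave it where it is.
- mug: white mug, 80 mm across, 90 mm tall. Not part of the job: leave it where it is.
- duster: air duster can, 66 mm across, 170 mm tall. Not part of the job: leave it where it is.
- tape: cardboard ring, 90 mm across, 24 mm tall. Not part of the job: leave it where it is.
Mind the look-alikes: they are no part of the job. What is shaped like the hook but pink is not meant. What is shaped like the motor_middle but blue is not meant.

How it is judged:
By the outcome, as a careful person would: the job done as asked, in the order asked, and still so for the second after the job is handed in, with the robot touching nothing.
Of sink1, sink2, magnet1, magnet2 only 3 to 4 are there at a start; the rules pass over those that are not, and their reading is None.
Of motor_short, motor_middle, motor_tall only 2 to 3 are there at a start; the rules pass over those that are not, and their reading is None.
At some moment in a run one of sink1, sink2, magnet1, magnet2 may be knocked a few centimetres aside while the robot is not near it.
It also fails if it takes over 192 s, if anything falls off the work surface, if the arm or the gripper's body presses on something with over 40 N, if the wrist force passes 120 N, or if a joint passes its speed limit or range.

### The arm

A 7-joint arm with a two-finger parallel gripper is mounted at the origin on the work surface. World frame = base frame: x ahead of the robot, y to its left, z up, the work surface at z = 0. Lengths are in mm, angles in rad, forces in N, time in s.
With the tool pointing down it reaches from about 400 to 925 mm from the base axis. Payload 5.6 kg.
Tool frame: the origin (TCP) lies at the very end of the fingers, on their centre line; the grasp point (between the pads) lies manip.hold_point_z behind it (manip.hold_point_z is the distance from the TCP to the grasp point, in mm); z points along the fingers, y is the line along which they close (so a half turn about z gives the same grasp; the last joint's range is limited). The gripper opens to 85 mm and grips with 20 to 120 N. Pads are 22 mm wide; open, the fingers measure 114 mm over their backs; the gripper's body (76 mm by 85 mm) begins 54 mm behind the grasp point. The pads swing forward as they close: fully open they stand 13 mm farther back than shut.
Start: joints at [-1.262, 0.468, -0.012, 1.603, 0.006, 1.071, -0.056], TCP at [224.023, 610.182, 231.29] pointing down, gripper open.
Joint ranges: [-2.53, 2.53], [-0.31, 2.02], [-1.57, 1.55], [0.28, 2.44], [-1.29, 4.43], [0.15, 1.84], [-2.92, 2.92]. Speed limits (rad/s): [2.57, 2.57, 3.14, 3.14, 3.14, 3.14, 3.14].

### API

Orientations are given as a rotation vector (axis times angle).
In Python, from rig import manip gives the robot as it stands. The module is installed in compiled form; this text tells all that it offers.
- The arm moves only by the tool arm_command, never from a script. Its argument "series" is a list of rows, each a list of 3 entries, a list of its own where there are three numbers: the shift along the tool's x, y, z normalised to -1 to 1, where 1 is 0.05 m, then the turn about the tool's z normalised to -1 to 1, where 1 is 4 degrees, then the opening, from 0 (shut) to 1 (fully open). In form: [[[dx, dy, dz], yaw, claw], ...]. A call has 1 to 12 rows; each row shifts and turns the commanded pose from where the row before left it, along the tool's axes as they then stand; what a row does not reach is not made up. A row lasts 1/8 s, in which the tool goes at most 62.5 mm and 10.7 degrees, less where a joint would pass 70% of its speed; a pose out of reach is approached as far as the arm can. A call with a number of a shift or a turn outside -1 to 1 is refused whole. A call with a gripper value outside its range is refused whole. The fingers move at their own pace and stop on an object; "newtons" is the grip in N (left out, the last holds). Time passes only in rows, so rows that do not move let the fingers close. It gives the time, the measured TCP pose, the force, the opening and the grip force at its end, in the units of the state.
- manip.read_state(): the state, without advancing time (a new reading comes with each control period).
- manip.snapshot(name): name is "scene" or "top" or "wrist"; returns a dict with "pixels" (400x640x3 uint8, blue, green, red), "depth" (400x640 float32, mm along the optical axis (not along the pixel's ray), 0 where there is no reading), "intrinsics" (3x3 intrinsics, pixels), "cam_to_world" (4x4, takes a point from camera to world coordinates). Camera axes: x right, y up, looking along -z (the intrinsics and any distortion apply to the point x, -y, -z); pixel columns grow to the right and rows downward; lengths in mm; the calibration is good to about 2 mm. A picture is of the moment at which its call begins.
- manip.hand_in(): hands the job in; it is judged then, once.
Trained networks look in a picture, given as the dict that the camera call returned (one of the last four; its "shot" number tells which), for a name from the list of things; names that differ only in an ending like _2 or _b are one class to them, and where a whole thing is asked for, a point or a joint stands for the part that bears it (a point fixed in the world has none). Each returns a list of dicts, best first, with "confidence" (0 to 1); they miss things now and then, are a little off and sometimes report something else, mostly with a low value. They report only what shows in the picture. A call takes as long as a camera call. They do not tell look-alikes from the thing itself.
- manip.boxes_of(picture, query): "position" ([x, y, z] in mm, in world coordinates, good to about 4 mm: the middle of the surface that is visible of it).
- manip.landmark_of(picture, query): "position" ([x, y, z] in mm, in world coordinates, good to about 4 mm: a listed point, or the origin of a listed thing).
The state is a dict: "time": time; "joint_positions": joint angles; "qd": joint speeds; "joint_torque": joint torques, N m; "eef_pos": TCP position; "eef_rot": TCP orientation; "force": force on the tool from outside, world axes, zero at the start; "ft_torque": the same for the moment, N m; "grip_width": finger opening in mm; "grasp_force": force on a finger pad.
Only numpy, scipy, OpenCV 4.12 (cv2) and the standard library are available. Lean on these libraries where they do the work, as an engineer would, in place of code of your own. Each camera call takes 0.05 s, during which the arm holds its last target. There are 200 camera calls.

## Working session

There is one attempt and no reset: what is moved stays moved. The work goes in short steps, Python scripts to look and compute and a tool call to move; the robot and the scene stay as the last step left them, time stands still between calls to the robot, and variables do not carry over. Pictures are saved under pics/ and viewed, at most 14 in all, crops included, and the job is handed in when it is done.

Besides the shell and the picture viewer there is one more tool, called after "Emit:" as name(argument=value, ...), one argument or row to a line, values as JSON. arm_command: Moves the arm, as the interface text tells. Scaled input: -1 to 1 covers 0.05 m each way for a shift and 4 degrees each way for a turn. Its arguments: {"type":"object","properties":{"series":{"type":"array"},"newtons":{"type":"number"}},"required":["series"]}

```bash
mkdir -p pics; ls; cat > h.py <<'E'
from rig import manip
import numpy as np, cv2
from scipy.spatial.transform import Rotation as R
def world(s,u=None,v=None):
    K=np.array(s["intrinsics"]);d=s["depth"];T=np.array(s["cam_to_world"])
    vv,uu=np.mgrid[0:d.shape[0],0:d.shape[1]]
    p=np.stack([(uu-K[0,2])/K[0,0]*d,-(vv-K[1,2])/K[1,1]*d,-d],-1)
    return p@T[:3,:3].T+T[:3,3]
E
python3 - <<'E'
from h import *
st=manip.read_state()
for k in st: print(k,np.round(st[k],3))
print(manip.hold_point_z)
for n in ["top","scene"]:
    s=manip.snapshot(n); cv2.imwrite(f"pics/{n}0.png",s["pixels"]); print(n,s["shot"],np.round(s["cam_to_world"],2).tolist(),np.round(s["intrinsics"],1).tolist(), [k for k in s])
    np.savez(f"{n}0.npz",W=world(s),px=s["pixels"])
    for q in ["brush","hook","tray","sink1","magnet1","motor_short","motor_middle","motor_tall","rack","rack_hole0","rack_hole1","rack_hole2","diskette1","driver","mug","duster","tape"]:
        print(q,[(np.round(r["position"]).astype(int).tolist(),round(r["confidence"],2)) for r in manip.landmark_of(s,q)])
E
```

```text
pics
time 0.0
joint_positions [-1.262  0.468 -0.012  1.604  0.006  1.071 -0.056]
qd [-0.001 -0.     0.002  0.    -0.001 -0.001 -0.001]
joint_torque [ 0.0000e+00 -5.3237e+01  2.2000e-02 -2.5130e+01  1.1000e-02  8.0000e-03
 -0.0000e+00]
eef_pos [223.859 609.647 230.332]
eef_rot [-5.500e-01 -3.093e+00  3.000e-03]
force [ 0.494 -0.561 -0.27 ]
ft_torque [-0.009 -0.008  0.06 ]
grasp_force 0.0
grip_width 85.293
18.700000000000003
top 1 [[-0.02, 0.98, -0.18, 263.82], [-1.0, -0.02, -0.01, 53.88], [-0.01, 0.18, 0.98, 1501.66], [0.0, 0.0, 0.0, 1.0]] [[418.6, 0.0, 321.2], [0.0, 418.6, 200.6], [0.0, 0.0, 1.0]] ['pixels', 'depth', 'intrinsics', 'cam_to_world', 'shot']
brush [([430, 330, 1], 0.94), ([706, -44, 26], 0.3)]
hook [([628, 328, 0], 0.71), ([416, 642, 0], 0.65)]
tray [([518, -308, -1], 0.67)]
sink1 [([570, -107, 1], 0.7), ([454, 55, -1], 0.69)]
magnet1 [([564, 65, -2], 0.57)]
motor_short [([517, -15, -1], 0.59)]
motor_middle [([563, 156, 0], 0.71), ([708, 210, 0], 0.52)]
motor_tall [([436, 155, 2], 0.68)]
rack [([698, 34, 2], 0.92)]
rack_hole0 [([702, 32, 24], 0.97), ([694, 100, 22], 0.77
[... 795 characters left out ...]
 0.47)]
magnet1 [([570, 72, 3], 0.75)]
motor_short [([517, -14, 6], 0.72), ([566, 157, -3], 0.64)]
motor_middle [([562, 155, 2], 0.81), ([711, 209, 1], 0.58)]
motor_tall [([434, 150, -3], 0.67)]
rack [([701, 31, -2], 0.63), ([569, 70, 3], 0.51)]
rack_hole0 [([713, -49, 26], 0.92), ([699, 102, 26], 0.89), ([702, 30, 24], 0.74)]
rack_hole1 [([713, -49, 26], 0.92), ([699, 102, 26], 0.89), ([702, 30, 24], 0.74)]
rack_hole2 [([713, -49, 26], 0.92), ([699, 102, 26], 0.89), ([702, 30, 24], 0.74)]
diskette1 [([299, 250, -5], 0.61), ([788, -143, -1], 0.57)]
driver [([402, 499, 0], 0.54)]
mug [([364, -504, -5], 0.72)]
duster [([574, 523, 0], 0.85)]
tape [([499, -541, 0], 0.79), ([299, 248, -2], 0.26)]
```

View pics/top0.png

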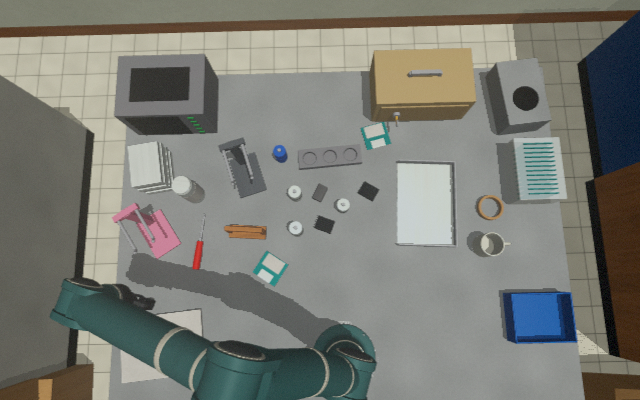

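View pics/scene0.png

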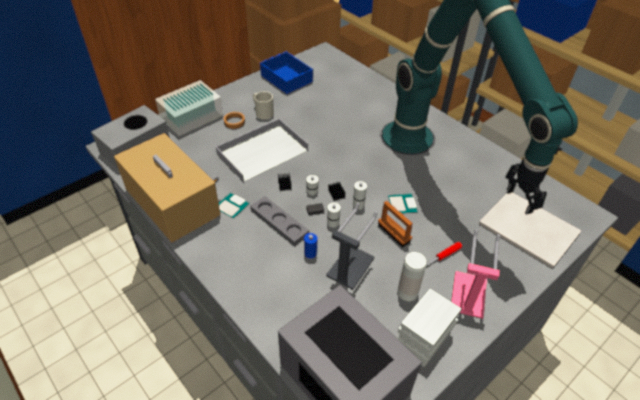

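```bash
python3 - <<'E'
from h import *
d=np.load("top0.npz");W=d["W"];px=d["px"]
c=px[125:260,215:470];c=cv2.resize(c,None,fx=3.1,fy=3.1,interpolation=cv2.INTER_CUBIC);cv2.imwrite("pics/crop1.png",c)
d2=np.load("scene0.npz");P2=d2["W"].reshape(-1,3)
P=W.reshape(-1,3)
def near(P,x,y,r,z0,z1):
    m=(np.hypot(P[:,0]-x,P[:,1]-y)<r)&(P[:,2]>z0)&(P[:,2]<z1);return P[m]
for n,x,y,r in [("mA",565,156,35),("mB",435,152,35),("mC",517,-15,35),("blue",709,210,40)]:
    for Q in (P,P2):
        q=near(Q,x,y,r,20,150);zt=np.percentile(q[:,2],[50,90,99]);
        t=q[q[:,2]>zt[2]-18];print(n,len(q),zt.round(),t.mean(0).round(1),((t.min(0)+t.max(0))/2).round(1),(t.max(0)-t.min(0)).round(1))
for n,x,y,r,z0,z1 in [("s1",570,-107,50,10,40),("s2",454,56,50,10,40),("mag",566,68,48,8,30),("brush",430,330,100,85,130),("brushall",430,330,100,8,60),("rack",700,32,150,18,35),("hookhi",628,328,160,180,260),("hookbase",628,328,130,5,15)]:
    for Q in (P,P2):
        q=near(Q,x,y,r,z0,z1)
        if len(q)<5: print(n,len(q));continue
        (cx,cy),(w,h),a=cv2.minAreaRect(q[:,:2].astype(np.float32)); print(n,len(q),"c",round(cx,1),round(cy,1),"wh",round(w,1),round(h,1),"a",round(a,1),"z",np.percentile(q[:,2],[5,50,95]).round(1))
# tray walls
for Q in (P,P2):
    m=(Q[:,0]>350)&(Q[:,0]<680)&(Q[:,1]<-130)&(Q[:,1]>-480)&(Q[:,2]>22)&(Q[:,2]<42)
    q=Q[m];print("tray",cv2.minAreaRect(q[:,:2].astype(np.float32)),len(q),np.percentile(q[:,2],95), np.histogram(q[:,1],bins=10))
E
```

```text
mA 164 [82. 88. 97.] [562.9 155.   84.7] [563.4 155.1  88.6] [43.6 38.7 19.5]
mA 246 [72. 88. 97.] [564.2 156.5  85.8] [562.5 156.   88.6] [47.3 45.4 19.9]
mB 168 [103. 108. 115.] [435.  151.9 104.5] [435.4 153.4 107.2] [42.2 41.  19.8]
mB 282 [ 85. 109. 115.] [436.6 153.8 106.5] [435.3 151.9 108.3] [45.2 45.5 22.6]
mC 145 [63. 68. 77.] [515.5 -12.2  64.8] [517.4 -12.2  68.5] [43.5 42.5 19.3]
mC 177 [61. 70. 75.] [518.2  -9.2  65.8] [517.4 -10.3  68.9] [42.7 44.  22.3]
blue 175 [81. 88. 95.] [710.9 206.4  84.5] [711.5 206.3  88.9] [40.4 39.8 21.1]
blue 280 [74. 88. 97.] [712.  208.4  85.8] [710.8 206.4  90.2] [44.5 44.6 21.6]
s1 214 c 573.4 -108.9 wh 61.7 50.9 a 58.0 z [11.6 24.6 30.8]
s1 143 c 571.9 -102.5 wh 72.6 77.6 a 26.6 z [10.5 24.6 34.5]
s2 182 c 454.6 53.9 wh 61.7 47.0 a 68.6 z [10.8 23.9 32. ]
s2 205 c 453.2 52.7 wh 74.7 48.3 a 67.3 z [12.1 25.3 33.1]
mag 167 c 568.4 75.2 wh 46.1 69.2 a 62.2 z [12.  17.5 23.4]
mag 160 c 570.1 76.6 wh 67.3 74.5 a 45.6 z [ 8.7 18.6 24.8]
brush 205 c 433.8 327.4 wh 129.4 17.0 a 85.7 z [ 98.7 110.9 115.8]
brush 253 c 432.8 328.6 wh 130.2 24.7 a
[... 606 characters left out ...]
357.9060974121094, 315.8143615722656), 86.66568756103516) 415 38.91183471633321 (array([ 22, 137,  96,  29,  31,  39,  28,  17,   0,  16]), array([-478.05223673, -443.29893962, -408.5456425 , -373.79234539,
       -339.03904828, -304.28575116, -269.53245405, -234.77915693,
       -200.02585982, -165.27256271, -130.51926559]))
tray ((518.0628051757812, -306.89141845703125), (355.431884765625, 321.4316711425781), 87.78466796875) 475 40.25073299361356 (array([ 38, 161, 105,  37,  39,  30,  27,  28,   0,  10]), array([-479.2942348 , -444.39348466, -409.49273453, -374.59198439,
       -339.69123426, -304.79048412, -269.88973398, -234.98898385,
       -200.08823371, -165.18748358, -130.28673344]))
```

View pics/crop1.png

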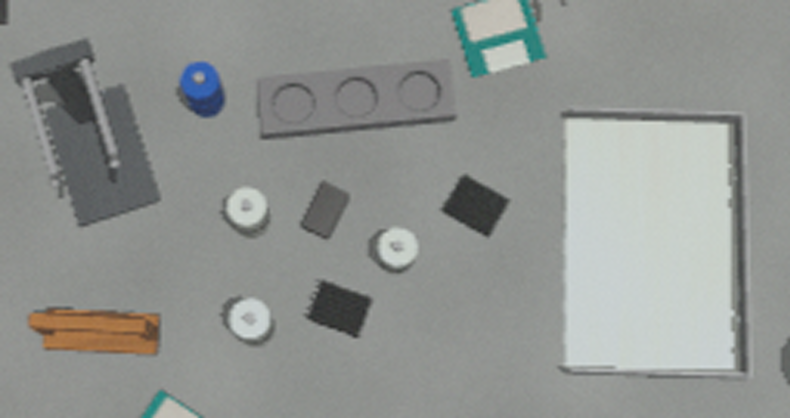

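```bash
cat >> h.py <<'E'
def plan(x,y,z,yaw=None,n=None):
    """from current pose to TCP x,y,z and yaw(deg)=direction of tool y; prints equal rows"""
    st=manip.read_state();p=np.array(st["eef_pos"]);M=R.from_rotvec(st["eef_rot"]).as_matrix()
    psi=np.degrees(np.arctan2(M[1,1],M[0,1]));d=np.array([x,y,z])-p
    dy=0 if yaw is None else -((yaw-psi+180)%360-180)   # about tool z (down)
    l=M.T@d
    print("at",p.round(1),"yaw",psi.round(2),"tilt",np.degrees(np.arccos(-M[2,2])).round(2),"F",np.round(st["force"],1),"w",round(st["grip_width"],1),"gf",round(st["grasp_force"],1),"t",round(st["time"],2))
    k=n or int(max(np.ceil(np.abs(l).max()/50),np.ceil(abs(dy)/4),1))
    if abs(dy)>.3: # account for turning: sum of R_z(i*dy/k) shifts
        th=np.radians(dy/k)*np.arange(k);C=np.cos(th).sum();S=np.sin(th).sum()
        l[:2]=np.linalg.solve(np.array([[C,-S],[S,C]])/k,l[:2])
    print("rows",k,"each",(l/k/50).round(3).tolist(),round(dy/k/4,3))
E
python3 - <<'E'
from h import *
for n in ("top0","scene0"):
    d=np.load(n+".npz");P=d["W"].reshape(-1,3)
    m=(P[:,0]>648)&(P[:,0]<760)&(P[:,1]>-100)&(P[:,1]<160)&(P[:,2]>20)&(P[:,2]<32)
    q=P[m];print(n,cv2.minAreaRect(q[:,:2].astype(np.float32)),np.median(q[:,2]))
    im=d["px"];g=cv2.cvtColor(im,cv2.COLOR_BGR2GRAY)
    # pocket: points below top
    W=d["W"];mp=(W[...,0]>655)&(W[...,0]<745)&(W[...,1]>-90)&(W[...,1]<150)&(W[...,2]<17)&(W[...,2]>3)
    nn,l,s,c=cv2.connectedComponentsWithStats(mp.astype(np.uint8),connectivity=8)
    for i in range(1,nn):
        if s[i,4]>12: print(s[i,4],W[l==i].mean(0).round(1))
d=np.load("top0.npz");P=d["W"].reshape(-1,3)
q=P[(P[:,0]>350)&(P[:,0]<690)&(P[:,1]<-190)&(P[:,1]>-430)&(P[:,2]>25)&(P[:,2]<45)];print("tray",cv2.minAreaRect(q[:,:2].astype(np.float32)))
plan(517.4,-12,160,0)
E
```

```text
top0 ((704.182861328125, 28.586639404296875), (72.21867370605469, 229.7153778076172), 4.421606063842773) 25.05103431231987
118 [714.6 -47.   10.3]
116 [708.5  28.1   9.9]
114 [703.  104.4  10. ]
25 [667.7  54.4   7.7]
scene0 ((704.1815185546875, 28.5325927734375), (76.14527893066406, 235.3250732421875), 3.9722237586975098) 26.183371503667786
76 [704.3 -53.7  11.9]
151 [731.4  77.7   8.6]
83 [698.6  21.7  11.6]
90 [692.6  95.7  11.3]
tray ((522.6678466796875, -314.36492919921875), (203.8374481201172, 308.9483337402344), 86.82112884521484)
at [224.  610.2 231.3] yaw 69.84 tilt 0.0 F [-0.3  0.2 -0.2] w 85.9 gf 0.0 t 1.8
rows 18 each [-0.797, -0.164, 0.079] 0.97
```

Emit:
arm_command(
  series=[
    [[-0.8,-0.16,0.05],0.97,1],
    [[-0.8,-0.16,0.05],0.97,1],
    [[-0.8,-0.16,0.05],0.97,1],
    [[-0.8,-0.16,0.05],0.97,1],
    [[-0.8,-0.16,0.05],0.97,1],
    [[-0.8,-0.16,0.05],0.97,1],
    [[-0.8,-0.16,0.05],0.97,1],
    [[-0.8,-0.16,0.05],0.97,1],
    [[-0.8,-0.16,0.05],0.97,1],
    [[-0.8,-0.16,0.05],0.97,1],
    [[-0.8,-0.16,0.05],0.97,1],
    [[-0.8,-0.16,0.05],0.97,1],
  ],
  newtons=40,
)

```text
time: 3.3
eef_pos: [512.4, 229.6, 201.4]
eef_rot: [1.73, 2.622, 0.001]
force: [0.6, 0.8, -0.0]
grip_width: 85.2
grasp_force: 0.0
```

```bash
python3 -c "
from h import *
plan(517.4,-12,160,0)"
```

```text
at [512.4 229.6 201.4] yaw 23.16 tilt 0.03 F [ 0.6  0.8 -0. ] w 85.2 gf 0.0 t 3.3
rows 6 each [-0.792, -0.173, 0.138] 0.965
```

Emit:
arm_command(
  series=[
    [[-0.79,-0.17,0.14],0.965,1],
    [[-0.79,-0.17,0.14],0.965,1],
    [[-0.79,-0.17,0.14],0.965,1],
    [[-0.79,-0.17,0.14],0.965,1],
    [[-0.79,-0.17,0.14],0.965,1],
    [[-0.79,-0.17,0.14],0.965,1],
    [[0,0,0],0,1],
  ],
)

```text
time: 4.18
eef_pos: [517.4, -13.5, 159.1]
eef_rot: [2.226, 2.217, -0.002]
force: [0.9, 1.0, -0.4]
grip_width: 85.2
grasp_force: 0.0
```

```bash
python3 - <<'E'
from h import *
s=manip.snapshot("wrist");W=world(s);cv2.imwrite("pics/w1.png",s["pixels"]);P=W.reshape(-1,3)
print(np.round(s["cam_to_world"],2).tolist())
for q in ["motor_short","rack_hole0"]: print([(np.round(r["position"]).astype(int).tolist(),round(r["confidence"],2)) for r in manip.landmark_of(s,q)])
q=P[(np.hypot(P[:,0]-517,P[:,1]+12)<40)&(P[:,2]>58)&(P[:,2]<69)];print(len(q),(q.max(0)+q.min(0))/2,q.mean(0),np.ptp(q,0))
plan(517.4,-12,27,0)
E
```

```text
[[1.0, 0.0, 0.0, 518.76], [-0.0, 0.95, 0.31, 63.03], [-0.0, -0.31, 0.95, 302.12], [0.0, 0.0, 0.0, 1.0]]
[([514, -14, 2], 0.64), ([703, 28, 19], 0.27)]
[([712, -44, 24], 0.84), ([704, 28, 19], 0.82)]
2018 [515.76284739 -12.97349157  63.43060085] [515.56585469 -11.80484776  64.36677279] [43.14011015 43.77897226 10.78153404]
at [518.5  -8.9 159.5] yaw 0.21 tilt 0.05 F [-0.3  0.5  0.6] w 85.4 gf 0.0 t 4.33
rows 3 each [-0.021, -0.008, 0.883] 0.017
```

View pics/w1.png

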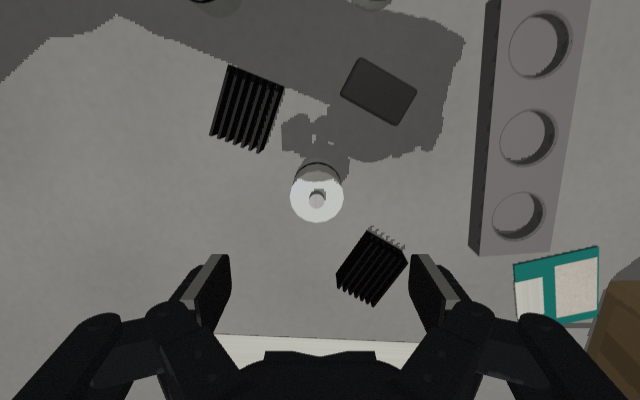

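```bash
cat >> h.py <<'E'
def ortho(s,z,x0,x1,y0,y1,k=4):
    """image of plane z; rows = x (top = x1), cols = y (left = y1), k px/mm"""
    K=np.array(s["intrinsics"]);T=np.linalg.inv(np.array(s["cam_to_world"]))
    c=np.array([[x1,y1,z],[x1,y0,z],[x0,y0,z],[x0,y1,z]],float)@T[:3,:3].T+T[:3,3]
    uv=np.stack([K[0,2]+K[0,0]*c[:,0]/-c[:,2],K[1,2]+K[1,1]*c[:,1]/c[:,2]],1).astype(np.float32)
    w,h=int((y1-y0)*k),int((x1-x0)*k)
    H=cv2.getPerspectiveTransform(uv,np.float32([[0,0],[w,0],[w,h],[0,h]]))
    return cv2.warpPerspective(s["pixels"],H,(w,h),flags=cv2.INTER_CUBIC)
E
python3 - <<'E'
from h import *
for i in range(3):
    s=manip.snapshot("wrist");st=manip.read_state();print(np.round(st["eef_pos"],1),np.round(s["cam_to_world"][:3,3],1) if 0 else np.round(np.array(s["cam_to_world"])[:3,3],1))
x0,x1,y0,y1,k=650,760,-90,150,3
im=ortho(s,25,x0,x1,y0,y1,k);cv2.imwrite("pics/o1.png",im)
g=cv2.GaussianBlur(cv2.cvtColor(im,cv2.COLOR_BGR2GRAY),(5,5),0)
c=cv2.HoughCircles(g,cv2.HOUGH_GRADIENT,1.5,50*k,param1=80,param2=15,minRadius=int(22.5*k),maxRadius=int(25.5*k))
print([] if c is None else [(round(x1-a[1]/k,1),round(y1-a[0]/k,1),round(a[2]/k,1)) for a in c[0]])
W=world(s);P=W.reshape(-1,3)
m=(P[:,0]>655)&(P[:,0]<760)&(P[:,1]>-100)&(P[:,1]<160)&(P[:,2]>22)&(P[:,2]<29);q=P[m];print(cv2.minAreaRect(q[:,:2].astype(np.float32)))
E
```

```text
[518.5  -8.6 159.5] [519.1  67.3 302.6]
[518.5  -8.5 159.5] [519.1  67.7 302.6]
[518.4  -8.6 159.4] [519.1  67.8 302.6]
[(np.float32(697.8), np.float32(102.8), np.float32(23.4)), (np.float32(703.2), np.float32(28.2), np.float32(23.8)), (np.float32(708.2), np.float32(-45.2), np.float32(24.5))]
((704.1477661132812, 27.913803100585938), (72.4151840209961, 230.5864715576172), 4.202735900878906)
```

View pics/o1.png

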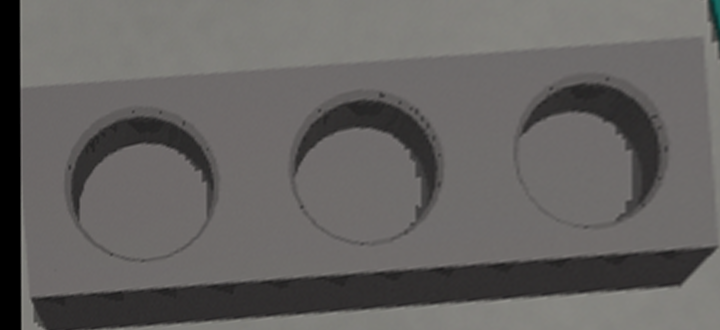

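```bash
cat >> h.py <<'E'
def motor(x,y,h,cam="wrist"):
    s=manip.snapshot(cam);P=world(s).reshape(-1,3)
    q=P[(np.hypot(P[:,0]-x,P[:,1]-y)<32)&(np.abs(P[:,2]-h)<4)];
    c,r=cv2.minEnclosingCircle(q[:,:2].astype(np.float32));c2=(np.percentile(q,1,0)+np.percentile(q,99,0))/2
    print("motor",len(q),np.round(c,1),round(r,1),c2.round(1));return c
E
python3 - <<'E'
from h import *
motor(517,-12,64);motor(517,-12,64,"top")
plan(517,-11.5,27,0)
E
```

```text
motor 1950 [515.2 -13.1] 22.3 [515.7 -12.7  63.5]Traceback (most recent call last):
  File "<stdin>", line 2, in <module>
  File "h.py", line 32, in motor
    c,r=cv2.minEnclosingCircle(q[:,:2].astype(np.float32));c2=(np.percentile(q,1,0)+np.percentile(q,99,0))/2
                                                               ~~~~~~~~~~~~~^^^^^^^
    return _quantile_unchecked(
        a, q, axis, out, overwrite_input, method, keepdims, weights)
    return _ureduce(a,
                    func=_quantile_ureduce_func,
    ...<5 lines>...
                    overwrite_input=overwrite_input,
                    method=method)
    r = func(a, **kwargs)
    result = _quantile(arr,
                       quantiles=q,
    ...<2 lines>...
                       out=out,
                       weights=wgt)
    slices_having_nans = np.isnan(arr[-1, ...])
                                  ~~~^^^^^^^^^
IndexError: index -1 is out of bounds for axis 0 with size 0
```

Emit:
arm_command(
  series=[
    [[-0.04,-0.03,0.8],0,1],
    [[-0.04,-0.03,0.8],0,1],
    [[0,0,0.55],0,1],
    [[0,0,0.3],0,1],
    [[0,0,0.2],0,1],
    [[0,0,0],0,1],
    [[0,0,0],0,1],
  ],
)

```text
time: 5.45
eef_pos: [515.9, -13.9, 27.6]
eef_rot: [2.218, 2.223, 0.002]
force: [0.2, 0.0, 0.1]
grip_width: 85.2
grasp_force: 0.0
```

```bash
python3 -c "
from h import *
plan(515.5,-12.8,27,0)"
```

```text
at [515.9 -13.9  27.6] yaw 0.12 tilt 0.09 F [0.2 0.  0.1] w 85.2 gf 0.0 t 5.45
rows 1 each [0.022, -0.007, 0.012] 0.031
```

Emit:
arm_command(
  series=[
    [[0.02,0,0],0,0],
    [[0,0,0],0,0],
    [[0,0,0],0,0],
    [[0,0,0],0,0],
    [[0,0,0],0,0],
    [[0,0,0],0,0],
    [[0,0,-0.2],0,0],
    [[0,0,-0.5],0,0],
    [[0,0,-0.5],0,0],
    [[0,0,-0.3],0,0],
    [[0,0,0],0,0],
  ],
  newtons=40,
)

```text
time: 6.82
eef_pos: [515.8, -12.8, 102.8]
eef_rot: [2.218, 2.223, 0.003]
force: [-0.2, -0.7, -0.9]
grip_width: 42.8
grasp_force: 41.0
```

```bash
python3 - <<'E'
from h import *
plan(698.8,102.8,100,4)
s=manip.snapshot("wrist");W=world(s);P=W.reshape(-1,3)
q=P[(np.hypot(P[:,0]-516,P[:,1]+13)<40)&(P[:,2]>90)];print(len(q),(np.percentile(q,1,0)+np.percentile(q,99,0))/2,q.mean(0),np.ptp(q,0))
E
```

```text
at [515.8 -12.8 102.8] yaw 0.13 tilt 0.13 F [-0.2 -0.7 -0.9] w 42.8 gf 41.0 t 6.83
rows 4 each [0.553, 0.931, 0.016] -0.242
31239 [515.99209701 -11.22916334 147.59425714] [516.29203719  -3.35269753 158.31110704] [ 79.89730372  45.61472558 109.70908358]
```

Emit:
arm_command(
  series=[
    [[0.55,0.93,0],-0.24,0],
    [[0.55,0.93,0],-0.24,0],
    [[0.55,0.93,0],-0.24,0],
    [[0.55,0.93,0],-0.24,0],
    [[0,0,0.5],0,0],
    [[0,0,0.3],0,0],
    [[0,0,0],0,0],
    [[0,0,0],0,0],
  ],
)

```text
time: 7.88
eef_pos: [698.1, 101.3, 62.3]
eef_rot: [2.144, 2.296, 0.0]
force: [0.8, 0.7, -0.9]
grip_width: 43.0
grasp_force: 41.3
```

```bash
python3 - <<'E'
from h import *
plan(698.8,102.8,37,4)
s=manip.snapshot("wrist");W=world(s);P=W.reshape(-1,3)
cv2.imwrite("pics/w2.png",s["pixels"])
q=P[(np.hypot(P[:,0]-699,P[:,1]-103)<40)&(np.abs(P[:,2]-100)<5)];print(len(q),(np.percentile(q,1,0)+np.percentile(q,99,0))/2,np.ptp(q,0))
m=(P[:,0]>655)&(P[:,0]<760)&(P[:,1]>-100)&(P[:,1]<160)&(P[:,2]>22)&(P[:,2]<29);q=P[m];print(cv2.minAreaRect(q[:,:2].astype(np.float32)))
E
```

```text
at [698.1 101.3  62.3] yaw 3.9 tilt 0.02 F [ 0.8  0.7 -0.9] w 43.0 gf 41.3 t 7.88
rows 1 each [0.028, 0.016, 0.505] -0.024
8561 [698.32960063 101.62267328  99.86473239] [69.47626221 44.89654251  9.98804548]
((700.7649536132812, 70.86278533935547), (70.28630828857422, 145.0999755859375), 4.2951436042785645)
```

View pics/w2.png

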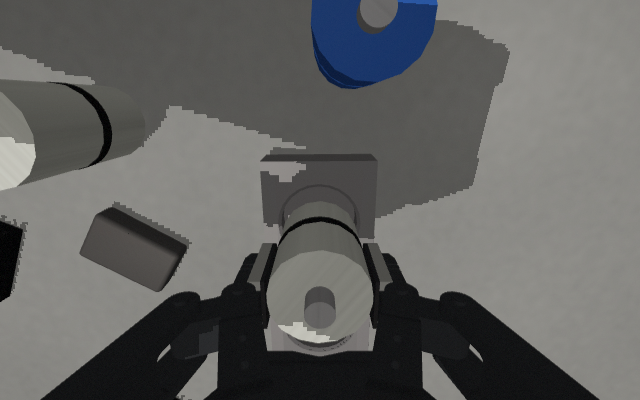

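Emit:
arm_command(
  series=[
    [[0.03,0.01,0],0,0],
    [[0,0,0.15],0,0],
    [[0,0,0.15],0,0],
    [[0,0,0.1],0,0],
    [[0,0,0],0,0],
  ],
)

```text
time: 8.55
eef_pos: [697.9, 103.4, 40.9]
eef_rot: [-2.143, -2.296, 0.002]
force: [-0.2, 0.5, -1.6]
grip_width: 43.0
grasp_force: 41.3
```

Emit:
arm_command(
  series=[
    [[0,0,0.05],0,0],
    [[0,0,0.03],0,0],
    [[0,0,0],0,0],
  ],
)

```text
time: 8.93
eef_pos: [698.4, 103.6, 37.7]
eef_rot: [-2.143, -2.297, 0.0]
force: [-0.4, 0.2, -1.6]
grip_width: 43.1
grasp_force: 41.3
```

Emit:
arm_command(
  series=[
    [[0,0,0.01],0,0.8],
    [[0,0,0],0,1],
    [[0,0,0],0,1],
    [[0,0,0],0,1],
    [[0,0,-0.4],0,1],
    [[0,0,-0.8],0,1],
    [[0,0,-0.9],0,1],
    [[0.49,-0.93,-0.3],0,1],
    [[0.49,-0.93,0],0,1],
    [[0.49,-0.93,0],0,1],
    [[0,0,0],0,1],
    [[0,0,0],0,1],
  ],
)

```text
time: 10.42
eef_pos: [555.4, 167.3, 158.9]
eef_rot: [2.142, 2.296, 0.004]
force: [0.5, 0.1, 0.0]
grip_width: 85.6
grasp_force: 0.0
```

```bash
python3 - <<'E'
from h import *
plan(563,155.5,40,4)
motor(563,155.5,84)
motor(698.6,103,74)
E
```

```text
at [555.4 167.3 158.9] yaw 3.96 tilt 0.17 F [0.5 0.1 0. ] w 85.6 gf 0.0 t 10.43
rows 3 each [-0.083, 0.043, 0.792] -0.003
motor 2205 [562.  154.7] 22.1 [562.1 155.3  83.7]
motor 1468 [698.9 103.6] 22.6 [698.8 104.6  73.7]
```

Emit:
arm_command(
  series=[
    [[-0.13,0.06,0.7],0,1],
    [[-0.12,0.05,0.7],0,1],
    [[0,0,0.5],0,1],
    [[0,0,0.3],0,1],
    [[0,0,0.18],0,1],
    [[0,0,0],0,1],
    [[0,0,0],0,1],
  ],
)

```text
time: 11.4
eef_pos: [561.3, 155.4, 39.1]
eef_rot: [2.143, 2.296, 0.002]
force: [-0.4, 0.4, -0.3]
grip_width: 85.4
grasp_force: 0.0
```

Emit:
arm_command(
  series=[
    [[0,0,0],0,0],
    [[0,0,0],0,0],
    [[0,0,0],0,0],
    [[0,0,0],0,0],
    [[0,0,0],0,0],
    [[0,0,-0.2],0,0],
    [[0,0,-0.5],0,0],
    [[0,0,-0.7],0,0],
    [[0,0,-0.5],0,0],
    [[0,0,0],0,0],
    [[0,0,0],0,0],
  ],
  newtons=40,
)

```text
time: 12.78
eef_pos: [559.6, 155.1, 132.3]
eef_rot: [-2.142, -2.296, 0.002]
force: [0.1, -0.1, -2.7]
grip_width: 43.3
grasp_force: 41.2
```

```bash
python3 -c "
from h import *
plan(704.0,28,138,4)"
```

```text
at [559.6 155.1 132.3] yaw 3.97 tilt 0.1 F [ 0.1 -0.1 -2.7] w 43.3 gf 41.2 t 12.78
rows 3 each [-0.912, 0.902, -0.04] -0.002
```

Emit:
arm_command(
  series=[
    [[-0.91,0.9,0],0,0],
    [[-0.91,0.9,0],0,0],
    [[-0.91,0.9,0],0,0],
    [[0,0,0],0,0],
    [[0,0,0.5],0,0],
    [[0,0,0.5],0,0],
    [[0,0,0.2],0,0],
    [[0,0,0],0,0],
    [[0,0,0],0,0],
  ],
)

```text
time: 13.9
eef_pos: [701.9, 31.4, 74.1]
eef_rot: [2.143, 2.296, 0.002]
force: [-1.2, -0.4, -2.3]
grip_width: 43.4
grasp_force: 41.9
```

```bash
cat > held.py <<'E'
from h import *
import sys
x,y,h=map(float,sys.argv[1:4]);st=manip.read_state();t=st["eef_pos"];plan(x,y,h,4)
s=manip.snapshot("wrist");P=world(s).reshape(-1,3);c=s["pixels"].reshape(-1,3)
zt=float(sys.argv[4])
q=P[(np.hypot(P[:,0]-t[0],P[:,1]-t[1])<26)&(np.abs(P[:,2]-zt)<3)&(c.min(1)>90)];print("held top",len(q),((np.percentile(q,1,0)+np.percentile(q,99,0))/2).round(1),np.ptp(q,0).round(1))
E
python3 held.py 704.0 28 49.1 118
```

```text
at [701.9  31.4  74.1] yaw 3.97 tilt 0.08 F [-1.2 -0.4 -2.3] w 43.4 gf 41.9 t 13.9
rows 1 each [-0.07, 0.037, 0.501] -0.007
held top 7121 [702.5  31.9 119.6] [45.6 43.4  5.4]
```

Emit:
arm_command(
  series=[
    [[-0.075,0.03,0],0,0],
    [[0,0,0],0,0],
    [[0,0,0],0,0],
  ],
)

```text
time: 14.32
eef_pos: [703.2, 27.5, 73.6]
eef_rot: [2.144, 2.296, 0.001]
force: [0.2, -0.2, -2.5]
grip_width: 43.4
grasp_force: 41.9
```

Descend in steps (target TCP z 49).

Emit:
arm_command(
  series=[
    [[0,0.01,0.15],0,0],
    [[0,0,0.15],0,0],
    [[0,0,0.1],0,0],
    [[0,0,0.05],0,0],
    [[0,0,0],0,0],
  ],
)

```text
time: 14.95
eef_pos: [703.4, 27.6, 50.5]
eef_rot: [-2.143, -2.297, 0.0]
force: [-0.2, -0.1, -2.2]
grip_width: 43.4
grasp_force: 41.9
```

Emit:
arm_command(
  series=[
    [[0,0,0.02],0,0],
    [[0,0,0.01],0,1],
    [[0,0,0],0,1],
    [[0,0,0],0,1],
    [[0,0,-0.5],0,1],
    [[0,0,-0.9],0,1],
    [[0,0,-1],0,1],
    [[0.48,-0.86,0],0,1],
    [[0.48,-0.86,0],0,1],
    [[0.48,-0.86,0],0,1],
    [[0.48,-0.86,0],0,1],
    [[0.48,-0.86,0],0,1],
  ],
)

```text
time: 16.45
eef_pos: [479.5, 133.3, 169.6]
eef_rot: [2.143, 2.297, 0.002]
force: [-0.4, 0.8, 0.6]
grip_width: 85.9
grasp_force: 0.0
```

Emit:
arm_command(
  series=[
    [[0.48,-0.86,0],0,1],
    [[0,0,0],0,1],
    [[0,0,0],0,1],
    [[0,0,0],0,1],
  ],
)

```text
time: 16.95
eef_pos: [437.5, 152.9, 169.5]
eef_rot: [2.145, 2.294, 0.001]
force: [0.7, 0.3, -0.3]
grip_width: 85.5
grasp_force: 0.0
```

```bash
python3 - <<'E'
from h import *
plan(435,153,55,4)
motor(435.3,152.8,104)
motor(704,28,94,"top")
E
```

```text
at [437.5 152.9 169.5] yaw 3.86 tilt 0.07 F [ 0.7  0.3 -0.3] w 85.5 gf 0.0 t 16.95
rows 3 each [0.002, -0.017, 0.763] -0.012
motor 2482 [433.7 151.3] 22.2 [433.8 151.7 103.7]
motor 93 [705.5  27.5] 22.7 [706.6  26.7  94. ]
```

Emit:
arm_command(
  series=[
    [[-0.02,-0.08,0.7],0,1],
    [[0,0,0.7],0,1],
    [[0,0,0.5],0,1],
    [[0,0,0.25],0,1],
    [[0,0,0.14],0,1],
    [[0,0,0],0,1],
    [[0,0,0],0,1],
  ],
)

```text
time: 17.92
eef_pos: [432.9, 152.5, 55.5]
eef_rot: [2.143, 2.296, 0.002]
force: [-0.3, 0.0, -0.1]
grip_width: 85.4
grasp_force: 0.0
```

Emit:
arm_command(
  series=[
    [[-0.02,0,0],0,0],
    [[0,0,0],0,0],
    [[0,0,0],0,0],
    [[0,0,0],0,0],
    [[0,0,0],0,0],
    [[0,0,-0.2],0,0],
    [[0,0,-0.6],0,0],
    [[0,0,-0.8],0,0],
    [[0,0,-0.6],0,0],
    [[0,0,0],0,0],
    [[0,0,0],0,0],
  ],
  newtons=40,
)

```text
time: 19.3
eef_pos: [431.6, 151.1, 164.2]
eef_rot: [-2.143, -2.297, 0.002]
force: [-0.3, -0.0, -2.8]
grip_width: 43.4
grasp_force: 41.3
```

```bash
python3 -c "
from h import *
plan(709.5,-47,165,4)"
```

```text
at [431.6 151.1 164.2] yaw 3.97 tilt 0.07 F [-0.3 -0.  -2.8] w 43.4 gf 41.3 t 19.3
rows 6 each [-0.723, 0.878, -0.003] -0.001
```

Emit:
arm_command(
  series=[
    [[-0.72,0.88,0],0,0],
    [[-0.72,0.88,0],0,0],
    [[-0.72,0.88,0],0,0],
    [[-0.72,0.88,0],0,0],
    [[-0.72,0.88,0],0,0],
    [[-0.72,0.87,0],0,0],
    [[0,0,0],0,0],
    [[0,0,0.6],0,0],
    [[0,0,0.6],0,0],
    [[0,0,0.25],0,0],
    [[0,0,0],0,0],
    [[0,0,0],0,0],
  ],
)

```text
time: 20.8
eef_pos: [710.8, -46.1, 93.4]
eef_rot: [2.142, 2.296, 0.002]
force: [0.3, -0.2, -1.6]
grip_width: 43.2
grasp_force: 41.8
```

```bash
python3 held.py 709.3 -47 65.5 139.5
```

```text
at [710.8 -46.1  93.4] yaw 3.96 tilt 0.1 F [ 0.3 -0.2 -1.6] w 43.2 gf 41.8 t 20.8
rows 1 each [-0.016, -0.033, 0.557] -0.009
held top 3914 [711.3 -43.9 141.8] [43.1 39.4  2.3]
```

Emit:
arm_command(
  series=[
    [[-0.03,-0.03,0],0,0],
    [[0,0,0.1],0,0],
    [[0,0,0],0,0],
    [[0,0,0.1],0,0],
    [[0,0,0.1],0,0],
    [[0,0,0],0,0],
  ],
)

```text
time: 21.6
eef_pos: [708.2, -47.5, 76.4]
eef_rot: [-2.143, -2.296, 0.001]
force: [0.1, 0.2, -1.2]
grip_width: 43.4
grasp_force: 41.8
```

Emit:
arm_command(
  series=[
    [[0.01,0.01,0.08],0,0],
    [[0,0,0.06],0,0],
    [[0,0,0.06],0,0],
    [[0,0,0.01],0,0],
    [[0,0,0],0,0],
  ],
)

```text
time: 22.22
eef_pos: [709.2, -47.1, 66.8]
eef_rot: [2.143, 2.297, 0.0]
force: [1.1, 0.5, -1.8]
grip_width: 43.2
grasp_force: 41.8
```

Emit:
arm_command(
  series=[
    [[0,0,0.025],0,0],
    [[0,0,0.01],0,1],
    [[0,0,0],0,1],
    [[0,0,0],0,1],
    [[0,0,-0.5],0,1],
    [[0,0,-0.9],0,1],
    [[0,0,-1],0,1],
    [[0,0,0],0,1],
  ],
)

```text
time: 23.22
eef_pos: [712.1, -47.8, 190.7]
eef_rot: [2.139, 2.291, 0.01]
force: [-0.4, -0.0, 0.3]
grip_width: 85.6
grasp_force: 0.0
```

```bash
python3 - <<'E'
from h import *
s=manip.snapshot("wrist");P=world(s).reshape(-1,3)
for x,y,h in [(698.6,103,74),(704,28,94),(709.5,-47,114)]:
    q=P[(np.hypot(P[:,0]-x,P[:,1]-y)<21)];h=np.histogram(q[:,2],bins=np.arange(0,140,4));i=h[0].argmax();z=q[(q[:,2]>h[1][i]-3)&(q[:,2]<h[1][i]+7)];print(len(q),z.mean(0).round(1))
for cam in ("top","scene"):
    s=manip.snapshot(cam);P=world(s).reshape(-1,3)
    q=P[(np.hypot(P[:,0]-433,P[:,1]-328)<100)&(P[:,2]>100)&(P[:,2]<125)];print(cam,cv2.minAreaRect(q[:,:2].astype(np.float32)),len(q))
    for n in ["sink1","magnet1"]:print(n,[(np.round(r["position"]).astype(int).tolist(),round(r["confidence"],2)) for r in manip.landmark_of(s,n)])
plan(433,328,190,-5)
E
```

```text
969 [699.4  91.2  74.4]
3691 [704.1  28.4  94.4]
8740 [709.3 -46.1 114.5]
top ((433.6391296386719, 327.288818359375), (128.57235717773438, 16.242368698120117), 85.35978698730469) 188
sink1 [([572, -109, 0], 0.52)]
magnet1 [([563, 66, 0], 0.53), ([693, 103, 22], 0.35)]
scene ((433.2802429199219, 328.0209655761719), (126.45230102539062, 22.641183853149414), 84.8565902709961) 205
sink1 [([450, 57, -4], 0.76), ([572, -105, -3], 0.46)]
magnet1 [([573, 68, 6], 0.46), ([697, 100, 28], 0.42)]
at [708.6 -47.  183.6] yaw 3.96 tilt 0.13 F [ 0.8 -0.6 -0.1] w 85.4 gf 0.0 t 23.57
rows 8 each [0.939, -0.689, -0.015] 0.28
```

Emit:
arm_command(
  series=[
    [[0.94,-0.69,0],0.28,1],
    [[0.94,-0.69,0],0.28,1],
    [[0.94,-0.69,0],0.28,1],
    [[0.94,-0.69,0],0.28,1],
    [[0.94,-0.69,0],0.28,1],
    [[0.94,-0.69,0],0.28,1],
    [[0.94,-0.69,0],0.28,1],
    [[0.94,-0.69,0],0.28,1],
    [[0,0,0],0,1],
    [[0,0,0],0,1],
    [[0,0,0],0,1],
  ],
)

```text
time: 24.95
eef_pos: [434.2, 326.7, 184.9]
eef_rot: [2.319, 2.119, -0.001]
force: [-0.5, -0.6, 0.7]
grip_width: 85.3
grasp_force: 0.0
```

```bash
python3 - <<'E'
from h import *
s=manip.snapshot("wrist");P=world(s).reshape(-1,3)
q=P[(np.hypot(P[:,0]-433,P[:,1]-328)<80)&(P[:,2]>104)&(P[:,2]<120)];print(cv2.minAreaRect(q[:,:2].astype(np.float32)),len(q),np.median(q[:,2]))
plan(433.5,327.8,83,-4.8)
E
```

```text
((432.3186340332031, 327.2879638671875), (127.05683898925781, 16.001792907714844), 85.66744232177734) 3457 112.24983179259982
at [434.3 326.8 185. ] yaw -5.17 tilt 0.03 F [0.  0.3 1.2] w 85.7 gf 0.0 t 25.0
rows 3 each [0.007, -0.006, 0.68] -0.031
```

Emit:
arm_command(
  series=[
    [[0.01,-0.03,0.7],-0.19,1],
    [[0,0,0.6],0,1],
    [[0,0,0.4],0,1],
    [[0,0,0.24],0,1],
    [[0,0,0.1],0,1],
    [[0,0,0],0,1],
    [[0,0,0],0,0],
    [[0,0,0],0,0],
    [[0,0,0],0,0],
    [[0,0,0],0,0],
    [[0,0,0],0,0],
    [[0,0,0],0,0],
  ],
  newtons=80,
)

```text
time: 26.5
eef_pos: [431.8, 329.2, 83.4]
eef_rot: [-2.302, -2.138, -0.001]
force: [-2.5, -0.7, 6.1]
grip_width: 14.8
grasp_force: 78.7
```

Emit:
arm_command(
  series=[
    [[0,0,-0.4],0,0],
    [[0,0,-0.7],0,0],
    [[0,0,-0.8],0,0],
    [[0,0,-0.4],0,0],
    [[0,0,0],0,0],
  ],
)

```text
time: 27.12
eef_pos: [432.3, 329.3, 198.9]
eef_rot: [-2.302, -2.138, -0.004]
force: [-0.7, -0.5, -2.9]
grip_width: 14.6
grasp_force: 78.4
```

```bash
python3 -c "
from h import *
plan(445,180,200,-48,11)"
```

```text
at [432.3 329.3 198.9] yaw -4.24 tilt 0.15 F [-0.7 -0.5 -2.9] w 14.6 gf 78.4 t 27.12
rows 11 each [-0.244, 0.135, -0.003] 0.995
```

Emit:
arm_command(
  series=[
    [[-0.24,0.135,0],1,0],
    [[-0.24,0.135,0],1,0],
    [[-0.24,0.135,0],1,0],
    [[-0.24,0.135,0],1,0],
    [[-0.24,0.135,0],1,0],
    [[-0.24,0.135,0],1,0],
    [[-0.24,0.135,0],1,0],
    [[-0.24,0.135,0],1,0],
    [[-0.24,0.135,0],1,0],
    [[-0.24,0.135,0],1,0],
    [[-0.24,0.135,0],1,0],
    [[0,0,0],0,0],
  ],
)

```text
time: 28.62
eef_pos: [444.0, 180.6, 196.7]
eef_rot: [2.935, 1.118, -0.004]
force: [0.4, 0.3, -2.7]
grip_width: 14.5
grasp_force: 78.3
```

```bash
python3 -c "
from h import *
plan(570,150,200,-90,11)"
```

```text
at [444.  180.6 196.7] yaw -48.29 tilt 0.15 F [ 0.4  0.3 -2.7] w 14.5 gf 78.3 t 28.62
rows 11 each [0.194, 0.143, -0.006] 0.948
```

Emit:
arm_command(
  series=[
    [[0.195,0.145,0],0.95,0],
    [[0.195,0.145,0],0.95,0],
    [[0.195,0.145,0],0.95,0],
    [[0.195,0.145,0],0.95,0],
    [[0.195,0.145,0],0.95,0],
    [[0.195,0.145,0],0.95,0],
    [[0.195,0.145,0],0.95,0],
    [[0.195,0.145,0],0.95,0],
    [[0.195,0.145,0],0.95,0],
    [[0.195,0.145,0],0.95,0],
    [[0.195,0.145,0],0.95,0],
    [[0,0,0],0,0],
  ],
)

```text
time: 30.12
eef_pos: [572.0, 150.3, 196.9]
eef_rot: [3.14, 0.001, -0.001]
force: [-0.2, 0.7, -1.7]
grip_width: 15.0
grasp_force: 78.3
```

```bash
cat > look.py <<'E'
from h import *
import sys
s=manip.snapshot("top");cv2.imwrite(f"pics/{sys.argv[1]}.png",cv2.resize(s["pixels"][110:270,225:480],None,fx=3,fy=3,interpolation=cv2.INTER_CUBIC))
W=world(s);b=(s["pixels"].max(2)<75)&(W[...,2]>7)&(W[...,2]<45)&(W[...,0]>380)&(W[...,0]<760)&(W[...,1]<200)&(W[...,1]>-405)
n,l,st,c=cv2.connectedComponentsWithStats(b.astype(np.uint8))
for i in range(1,n):
    if st[i,4]>25:
        q=W[l==i];r=cv2.minAreaRect(q[:,:2].astype(np.float32));print("dark",st[i,4],q.mean(0).round(),np.round(r[0]),np.round(r[1]),round(r[2]), "x",q[:,0].min().round(),q[:,0].max().round(),"y",q[:,1].min().round(),q[:,1].max().round())
E
python3 look.py t3; python3 -c "
from h import *
plan(570,150,86,-90)"
```

```text
dark 204 [ 571. -105.   21.] [ 571. -106.] [59. 46.] 58 x 538.0 605.0 y -139.0 -70.0
dark 188 [453.  56.  20.] [454.  56.] [58. 44.] 69 x 424.0 483.0 y 23.0 88.0
at [571.5 150.8 197. ] yaw -89.91 tilt 0.09 F [-0.3 -0.2 -2.6] w 14.7 gf 78.3 t 30.18
rows 3 each [-0.009, 0.005, 0.74] 0.007
```

View pics/t3.png

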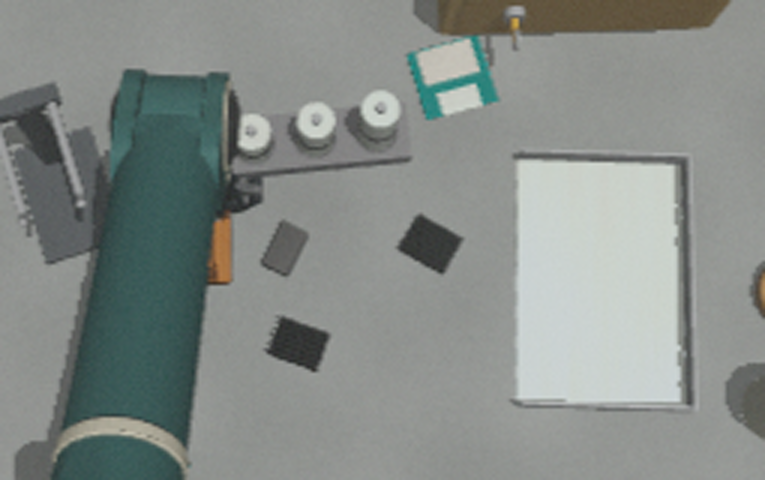

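Emit:
arm_command(
  series=[
    [[-0.02,0,0.6],0,0],
    [[0,0,0.6],0,0],
    [[0,0,0.5],0,0],
    [[0,0,0.3],0,0],
    [[0,0,0.2],0,0],
    [[0,0,0.04],0,0],
    [[0,0,0],0,0],
    [[0,0,0],0,0],
  ],
)

```text
time: 31.18
eef_pos: [571.4, 150.5, 86.8]
eef_rot: [-3.141, 0.001, -0.002]
force: [-0.0, -0.2, -2.2]
grip_width: 14.7
grasp_force: 78.3
```

Emit:
arm_command(
  series=[
    [[0,0.2,0.03],0,0],
    [[0,0.3,0],0,0],
    [[0,0.3,0],0,0],
    [[0,0.3,0],0,0],
    [[0,0.3,0],0,0],
    [[0,0.3,0],0,0],
    [[0,0.3,0],0,0],
    [[0,0.3,0],0,0],
    [[0,0.3,0],0,0],
    [[0,0.3,0],0,0],
    [[0,0.3,0],0,0],
    [[0,0.3,0],0,0],
  ],
)

```text
time: 32.67
eef_pos: [570.7, -25.2, 84.6]
eef_rot: [-3.141, 0.001, 0.0]
force: [-0.6, 2.4, -1.3]
grip_width: 15.0
grasp_force: 78.5
```

```bash
python3 look.py t4; python3 -c "
from h import *
plan(570,-225,85,-90)"
```

```text
dark 196 [ 571. -117.   21.] [ 573. -116.] [60. 47.] 62 x 541.0 604.0 y -151.0 -81.0
at [570.7 -28.2  84.8] yaw -90.19 tilt 0.11 F [-1.  -1.7 -2.3] w 14.5 gf 78.4 t 32.73
rows 4 each [-0.0, 0.984, 0.001] -0.012
```

Emit:
arm_command(
  series=[
    [[0,0.33,0],0,0],
    [[0,0.33,0],0,0],
    [[0,0.33,0],0,0],
    [[0,0.33,0],0,0],
    [[0,0.33,0],0,0],
    [[0,0.33,0],0,0],
    [[0,0.33,0],0,0],
    [[0,0.33,0],0,0],
    [[0,0.33,0],0,0],
    [[0,0.33,0],0,0],
    [[0,0.3,0],0,0],
    [[0,0.3,0],0,0],
  ],
)

```text
time: 34.22
eef_pos: [570.6, -220.5, 84.5]
eef_rot: [-3.141, 0.001, 0.0]
force: [-0.7, 1.5, -2.5]
grip_width: 14.8
grasp_force: 78.3
```

```bash
python3 look.py t5; python3 -c "
from h import *
plan(570,-225,85,-90)"
```

```text
dark 73 [ 579. -315.   23.] [ 586. -310.] [37. 44.] 1 x 567.0 605.0 y -332.0 -288.0
at [ 570.3 -223.4   84.9] yaw -90.18 tilt 0.15 F [-0.  -0.8 -2.2] w 14.7 gf 78.4 t 34.27
rows 1 each [-0.006, 0.031, -0.002] -0.046
```

View pics/t5.png

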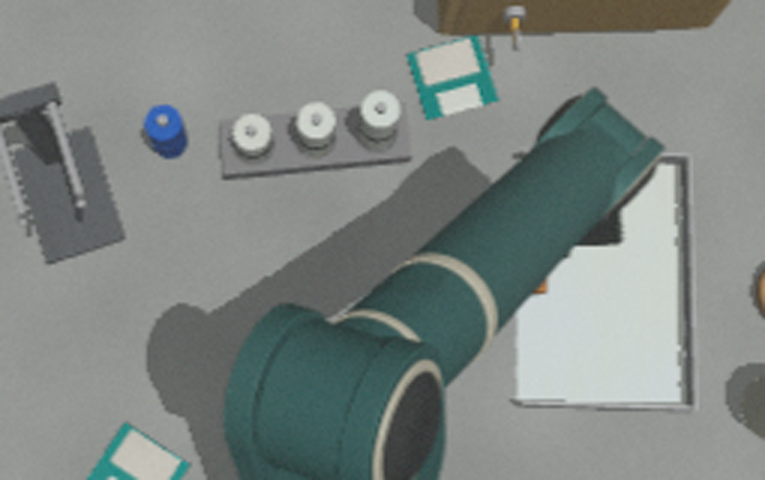

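Emit:
arm_command(
  series=[
    [[0,0.2,0],0,0],
    [[0,0.15,0],0,0],
    [[0,0,0],0,0],
    [[0,-0.3,0],0,0],
    [[0,0,-0.5],0,0],
    [[0,0,-0.8],0,0],
    [[-0.26,-0.85,-0.3],0,0],
    [[-0.26,-0.85,0],0,0],
    [[-0.26,-0.85,0],0,0],
    [[-0.26,-0.85,0],0,0],
    [[-0.26,-0.85,0],0,0],
    [[-0.26,-0.85,0],0,0],
  ],
)

```text
time: 35.78
eef_pos: [491.8, 35.7, 164.6]
eef_rot: [-3.141, -0.002, -0.0]
force: [0.7, 0.9, -2.2]
grip_width: 14.6
grasp_force: 78.6
```

```bash
python3 look.py t6; python3 -c "
from h import *
plan(455,142,160,-90)"
```

```text
dark 185 [ 588. -323.   22.] [ 590. -324.] [44. 60.] 1 x 568.0 612.0 y -354.0 -294.0
at [489.6  42.3 163.8] yaw -89.53 tilt 0.35 F [-1.4  4.9 -3.7] w 15.0 gf 78.7 t 35.83
rows 3 each [-0.227, -0.666, 0.029] 0.039
```

Emit:
arm_command(
  series=[
    [[-0.23,-0.67,0],0,0],
    [[-0.23,-0.67,0],0,0],
    [[-0.23,-0.67,0],0,0],
    [[0,0,0],0,0],
    [[0,0,0],0,0],
  ],
)

```text
time: 36.45
eef_pos: [458.2, 133.7, 164.6]
eef_rot: [-3.141, -0.0, -0.0]
force: [-0.0, -0.5, -1.9]
grip_width: 14.9
grasp_force: 78.9
```

```bash
python3 look.py t7; python3 -c "
from h import *
plan(455,142,85,-90)"
```

```text
dark 185 [ 588. -322.   22.] [ 590. -323.] [45. 58.] 1 x 567.0 612.0 y -352.0 -293.0
dark 177 [454.  56.  20.] [454.  56.] [58. 44.] 69 x 424.0 483.0 y 23.0 88.0
at [458.4 133.1 164.7] yaw -90.06 tilt 0.02 F [-0.6 -0.6 -1.9] w 14.9 gf 78.9 t 36.5
rows 2 each [-0.034, -0.089, 0.797] -0.008
```

View pics/t7.png

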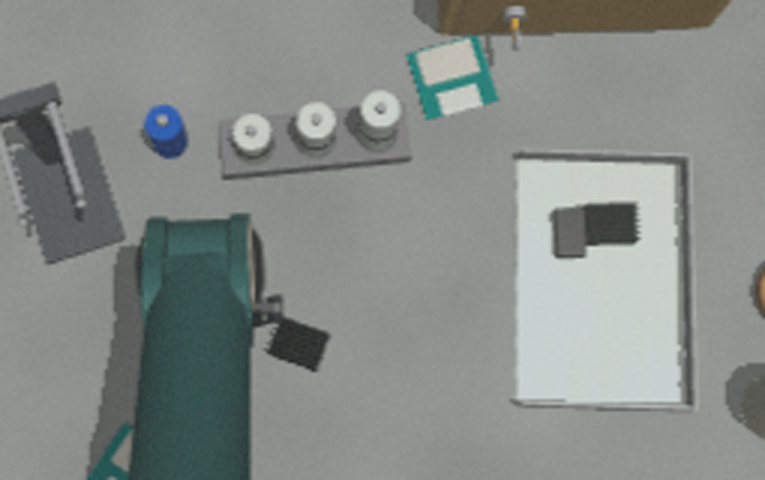

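Emit:
arm_command(
  series=[
    [[-0.06,-0.2,0.4],0,0],
    [[0,0,0.5],0,0],
    [[0,0,0.4],0,0],
    [[0,0,0.2],0,0],
    [[0,0,0.1],0,0],
    [[0,0,0],0,0],
    [[0,0,0],0,0],
  ],
)

```text
time: 37.38
eef_pos: [455.9, 143.6, 85.1]
eef_rot: [-3.141, 0.001, -0.002]
force: [0.3, -0.4, -2.2]
grip_width: 14.9
grasp_force: 78.8
```

Emit:
arm_command(
  series=[
    [[0.02,0.25,0],0,0],
    [[0.02,0.33,0],0,0],
    [[0.02,0.33,0],0,0],
    [[0.02,0.33,0],0,0],
    [[0.02,0.33,0],0,0],
    [[0.02,0.33,0],0,0],
    [[0.02,0.33,0],0,0],
    [[0.02,0.33,0],0,0],
    [[0.02,0.33,0],0,0],
    [[0.02,0.33,0],0,0],
    [[0.02,0.33,0],0,0],
    [[0.02,0.33,0],0,0],
  ],
)

```text
time: 38.88
eef_pos: [467.3, -51.6, 84.5]
eef_rot: [3.142, -0.001, -0.0]
force: [0.6, 0.6, -2.4]
grip_width: 15.0
grasp_force: 78.9
```

Emit:
arm_command(
  series=[
    [[0,0.33,0],0,0],
    [[0,0.33,0],0,0],
    [[0,0.33,0],0,0],
    [[0,0.33,0],0,0],
    [[0,0.33,0],0,0],
    [[0,0.33,0],0,0],
    [[0,0.33,0],0,0],
    [[0,0.33,0],0,0],
    [[0,0.33,0],0,0],
    [[0,0.33,0],0,0],
    [[0,0.3,0],0,0],
    [[0,0.2,0],0,0],
  ],
)

```text
time: 40.38
eef_pos: [467.0, -241.7, 84.5]
eef_rot: [3.141, -0.002, -0.0]
force: [-0.4, 1.5, -1.6]
grip_width: 14.7
grasp_force: 78.9
```

```bash
python3 look.py t8; python3 -c "
from h import *
plan(468,-242,85,-90)"
```

```text
at [ 467.  -243.    84.7] yaw -90.14 tilt 0.09 F [ 0.8 -1.8 -1.3] w 14.8 gf 78.8 t 40.42
rows 1 each [0.021, -0.019, -0.005] -0.036
```

Emit:
arm_command(
  series=[
    [[0,-0.3,0],0,0],
    [[0,0,-0.5],0,0],
    [[0,-0.3,-0.8],0,0],
    [[0,-0.6,-0.8],-1,0],
    [[0,-0.6,-0.6],-1,0],
    [[0,-0.6,0],-1,0],
    [[0,-0.5,0],-1,0],
    [[0,-0.5,0],-1,0],
    [[0,0,0],-1,0],
    [[0,0,0],-1,0],
    [[0,0,0],-1,0],
    [[0,0,0],0,0],
  ],
)

```text
time: 41.92
eef_pos: [448.3, -71.1, 219.4]
eef_rot: [-3.019, -0.866, 0.0]
force: [-0.6, -0.8, -2.4]
grip_width: 14.7
grasp_force: 78.9
```

```bash
python3 look.py t9; python3 - <<'E'
from h import *
for cam in ("top","scene"):
    s=manip.snapshot(cam);P=world(s).reshape(-1,3)
    q=P[(P[:,0]>560)&(P[:,0]<760)&(P[:,1]>240)&(P[:,1]<420)&(P[:,2]>180)&(P[:,2]<235)]
    r=cv2.minAreaRect(q[:,:2].astype(np.float32));print(cam,r,len(q))
    # prong points: split by local axes
    a=np.radians(17.0);ex=np.array([np.cos(a),np.sin(a)]);ey=np.array([-ex[1],ex[0]]);o=np.array([629,328.])
    l=np.c_[(q[:,:2]-o)@ex,(q[:,:2]-o)@ey]
    for sgn in(-1,1):
        m=(l[:,0]<45)&(l[:,0]>-45)&(l[:,1]*sgn>15)
        print(sgn,m.sum(),np.polyfit(l[m,0],l[m,1],1).round(3),np.percentile(q[m,2],[50,90]).round(1))
    m=l[:,0]>50;print("cross",np.percentile(l[m],[2,98],axis=0).round(1),"tip",np.percentile(l[:,0],1).round(1))
plan(470,200,222,-20)
E
```

```text
dark 186 [ 588. -323.   22.] [ 590. -323.] [45. 60.] 1 x 567.0 612.0 y -354.0 -293.0
dark 208 [ 474. -293.   21.] [ 475. -294.] [57. 45.] 89 x 452.0 497.0 y -322.0 -266.0
top ((641.6520385742188, 329.4961853027344), (147.5627899169922, 84.10997772216797), 18.614112854003906) 443
-1 84 [ 2.0000e-03 -3.2897e+01] [203.4 207.3]
1 84 [-1.0000e-03  3.0903e+01] [204.1 207.6]
cross [[ 52.  -41.1]
 [ 83.5  39.4]] tip -59.7
scene ((640.6420288085938, 334.2085876464844), (150.77236938476562, 85.96920776367188), 16.341140747070312) 519
-1 77 [ 8.0000e-03 -3.1679e+01] [204.1 207.9]
1 81 [1.0000e-03 3.2464e+01] [205.4 209.3]
cross [[ 51.9 -40.4]
 [ 85.7  41.8]] tip -58.4
at [448.6 -71.8 219.4] yaw -58.05 tilt 0.02 F [ 0.1  0.1 -1.7] w 15.0 gf 78.9 t 42.08
rows 10 each [0.447, -0.33, -0.005] -0.951
```

View pics/t9.png

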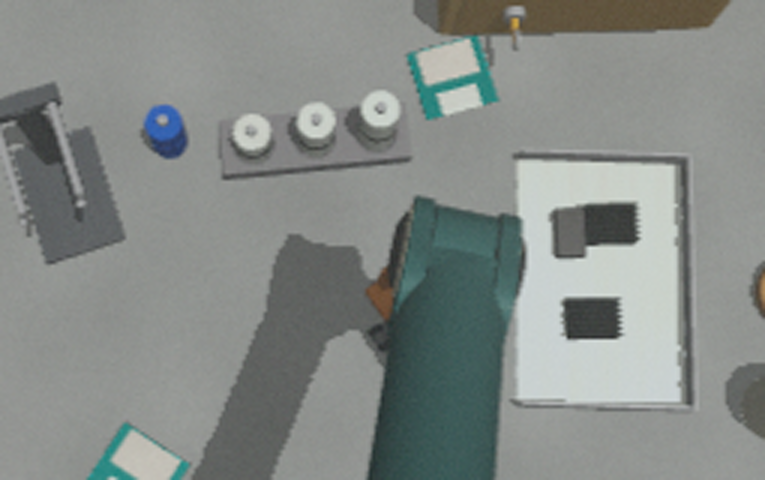

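Emit:
arm_command(
  series=[
    [[0.45,-0.33,0],-0.95,0],
    [[0.45,-0.33,0],-0.95,0],
    [[0.45,-0.33,0],-0.95,0],
    [[0.45,-0.33,0],-0.95,0],
    [[0.45,-0.33,0],-0.95,0],
    [[0.45,-0.33,0],-0.95,0],
    [[0.45,-0.33,0],-0.95,0],
    [[0.45,-0.33,0],-0.95,0],
    [[0.45,-0.33,-0.03],-0.95,0],
    [[0.45,-0.33,-0.03],-0.95,0],
    [[0,0,0],0,0],
  ],
)

```text
time: 43.45
eef_pos: [470.3, 204.0, 222.6]
eef_rot: [-2.568, -1.809, -0.001]
force: [-0.8, -0.1, -2.4]
grip_width: 15.0
grasp_force: 78.9
```

```bash
python3 -c "
from h import *
plan(476,281.2,222,17)"
```

```text
at [470.3 204.  222.6] yaw -19.67 tilt 0.05 F [-0.8 -0.1 -2.4] w 15.0 gf 78.9 t 43.45
rows 10 each [0.157, 0.003, 0.001] -0.917
```

Emit:
arm_command(
  series=[
    [[0.157,0,0],-0.92,0],
    [[0.157,0,0],-0.92,0],
    [[0.157,0,0],-0.92,0],
    [[0.157,0,0],-0.92,0],
    [[0.157,0,0],-0.92,0],
    [[0.157,0,0],-0.92,0],
    [[0.157,0,0],-0.92,0],
    [[0.157,0,0],-0.92,0],
    [[0.157,0,0],-0.92,0],
    [[0.157,0,0],-0.92,0],
    [[0,0,0],0,0],
    [[0,0,0],0,0],
  ],
)

```text
time: 44.95
eef_pos: [476.1, 277.1, 222.5]
eef_rot: [1.876, 2.52, -0.001]
force: [-0.2, -0.1, -2.6]
grip_width: 14.5
grasp_force: 78.9
```

```bash
python3 - <<'E'
from h import *
plan(629-5*.956,328-5*.292,223,17)
s=manip.snapshot("wrist");cv2.imwrite("pics/w4.png",s["pixels"])
P=world(s).reshape(-1,3);ex=np.array([.956,.292]);ey=np.array([-.292,.956])
p=P[:,:2]-[629,328];l=np.c_[p@ex,p@ey]
for sg in(-1,1):
    m=(np.abs(l[:,0])<40)&(np.abs(l[:,1]-sg*32)<12)&(P[:,2]>190)&(P[:,2]<215);print(sg,m.sum(),np.polyfit(l[m,0],l[m,1],1).round(3),np.percentile(P[m,2],95)) if m.sum()>20 else print(m.sum())
E
```

```text
at [476.1 277.1 222.5] yaw 16.67 tilt 0.03 F [-0.2 -0.1 -2.6] w 14.5 gf 78.9 t 44.95
rows 4 each [0.023, 0.781, -0.003] -0.021
-1 1990 [ 6.0000e-03 -3.0672e+01] 205.9541329262892
1 1745 [2.0000e-03 3.2071e+01] 206.03451475594366
```

View pics/w4.png

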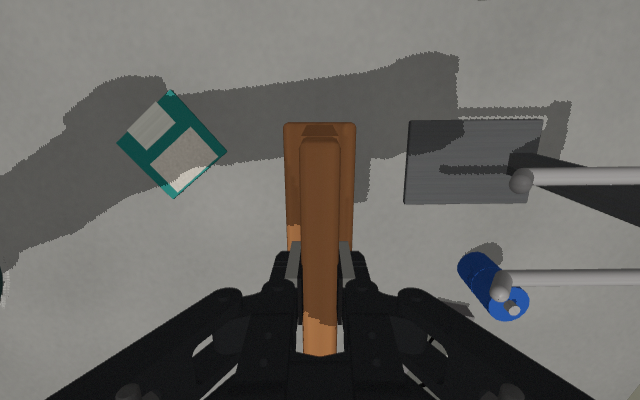

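Emit:
arm_command(
  series=[
    [[0.04,0.4,0],0,0],
    [[0.04,0.4,0],0,0],
    [[0.02,0.4,0],0,0],
    [[0,0.4,0],0,0],
    [[0,0.4,0],0,0],
    [[0,0.4,0],0,0],
    [[0,0.4,0],0,0],
    [[0,0.3,0],0,0],
    [[0,0,0],0,0],
    [[0,0,0],0,0],
  ],
)

```text
time: 46.25
eef_pos: [622.3, 326.7, 222.2]
eef_rot: [-1.874, -2.521, 0.002]
force: [0.9, 0.2, -2.0]
grip_width: 14.9
grasp_force: 78.9
```

```bash
python3 -c "
from h import *
plan(629-5*.956,328-5*.292,198,17)"
```

```text
at [622.3 326.7 222.2] yaw 16.73 tilt 0.07 F [ 0.9  0.2 -2. ] w 14.9 gf 78.9 t 46.25
rows 1 each [-0.014, 0.036, 0.484] -0.067
```

Lower onto the prongs gently.

Emit:
arm_command(
  series=[
    [[0,0,0.2],0,0],
    [[0,0,0.15],0,0],
    [[0,0,0.1],0,0],
    [[0,0,0],0,0],
    [[0,0,0],0,0],
  ],
)

```text
time: 46.88
eef_pos: [623.1, 327.2, 200.3]
eef_rot: [1.874, 2.521, 0.001]
force: [0.4, -0.4, -2.4]
grip_width: 15.0
grasp_force: 78.9
```

Emit:
arm_command(
  series=[
    [[0,0,0.04],0,0],
    [[0,0,0.03],0,0],
    [[0,0,0],0,0],
  ],
)

```text
time: 47.25
eef_pos: [622.9, 327.2, 196.6]
eef_rot: [1.874, 2.521, 0.0]
force: [-0.8, 0.1, -2.1]
grip_width: 14.7
grasp_force: 79.2
```

Emit:
arm_command(
  series=[
    [[0,0,0.02],0,0],
    [[0,0,0.02],0,0],
    [[0,0,0],0,0],
  ],
)

```text
time: 47.62
eef_pos: [623.0, 327.3, 196.3]
eef_rot: [-1.874, -2.522, -0.002]
force: [-3.5, -1.8, 6.7]
grip_width: 14.9
grasp_force: 80.4
```

Emit:
arm_command(
  series=[
    [[0,0,0],0,0.3],
    [[0,0,0],0,0.5],
    [[0,0,0],0,0.6],
    [[0,0,0],0,0.6],
    [[0,0,-0.2],0,0.6],
    [[0,0,-0.5],0,0.6],
    [[0,0,-0.8],0,0.6],
    [[0,0,-0.8],0,0.6],
    [[0,-0.7,-0.2],0,0.6],
    [[0,-0.9,0],0,0.6],
    [[0,-0.9,0],0,0.6],
    [[0,-0.6,0],0,0.6],
  ],
)

```text
time: 49.12
eef_pos: [472.9, 282.1, 320.6]
eef_rot: [-1.873, -2.522, -0.002]
force: [-0.1, 1.2, -0.4]
grip_width: 51.3
grasp_force: 0.0
```

```bash
python3 - <<'E'
from h import *
plan(623,327,196,17)
for cam in("top","wrist","scene"):
    s=manip.snapshot(cam);P=world(s).reshape(-1,3);b=s["pixels"].reshape(-1,3).astype(int)
    m=(b[:,2]-b[:,0]>40)&(np.hypot(P[:,0]-623,P[:,1]-327)<110)&(P[:,2]>210)&(P[:,2]<245)
    q=P[m];print(cam,len(q));
    if len(q)>20: print(cv2.minAreaRect(q[:,:2].astype(np.float32)),np.percentile(q[:,2],[5,50,95]).round(1))
    if cam=="scene": cv2.imwrite("pics/s9.png",cv2.resize(s["pixels"][90:320,180:500],None,fx=2.4,fy=2.4))
E
python3 look.py t10
```

```text
at [472.9 282.1 320.6] yaw 16.78 tilt 0.08 F [-0.1  1.2 -0.4] w 51.3 gf 0.0 t 49.12
rows 4 each [-0.002, 0.783, 0.624] -0.014
top 126
((632.80810546875, 297.3066711425781), (16.797273635864258, 68.42606353759766), 17.23883819580078) [212.7 223.6 228.1]
wrist 4275
((623.4413452148438, 324.9166564941406), (17.24224281311035, 127.38502502441406), 16.69559669494629) [212.3 224.6 226.2]
scene 285
((630.459716796875, 324.6654968261719), (78.48859405517578, 121.97598266601562), 47.245452880859375) [212.5 223.4 229. ]
dark 195 [ 589. -328.   21.] [ 590. -327.] [45. 60.] 3 x 567.0 613.0 y -358.0 -298.0
dark 208 [ 474. -293.   21.] [ 475. -295.] [44. 58.] 1 x 453.0 497.0 y -324.0 -266.0
```

View pics/s9.png

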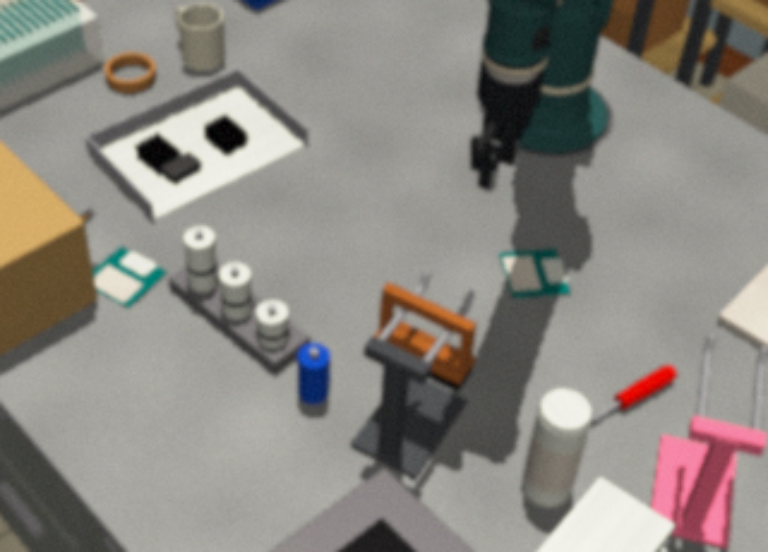

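The scene view shows the brush hanging across both grey prongs (430,325) and the three motors in the rack (200–272, 240–310). The three scraps are in the tray at (155,152), (180,167) and (225,133).

```bash
python3 -c "
from rig import manip
print(manip.hand_in())"
```

```text
the job is handed in; nothing more can be done
None
```

The job is handed in at about 49 s of the 192 s allowed: all three motors are seated in their rack pockets, the three scraps present (two heat sinks and one magnet) are swept into the tray, and the brush hangs across both prongs of the grey hook; no verdict came back.

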